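# Lock the tube rotator with its pin

## Robot

A 6-joint arm with a two-finger parallel gripper is mounted at the origin on the work surface. World frame = base frame: x ahead of the robot, y to its left, z up, the work surface at z = 0. Lengths are in m, angles in rad, forces in N, time in s.
With the tool pointing down it reaches from about 0.275 to 0.875 m from the base axis. Payload 12.5 kg.
Tool frame: the origin (TCP) lies between the finger pads; the fingertips stand 17 mm ahead of it and the grasp point (between the pads) lies 2 mm behind it; y points along the fingers, x is the direction in which the jaws open and shut, and the axes are right-handed (so a half turn about y gives the same grasp; the last joint's range is limited). The gripper opens to 85 mm and grips with 20 to 120 N. Pads are 22 mm wide; open, the fingers measure 114 mm over their backs; the gripper's body (76 mm by 85 mm) begins 54 mm behind the grasp point. The pads swing forward as they close: fully open they stand 13 mm farther back than shut.
Start: joints at [-1.229, 0.351, 1.652, -0, 1.139, -0.085], TCP at [0.228, -0.501, 0.248] pointing down, gripper open.
Joint ranges: [-2.75, 2.75], [-0.79, 2.1], [0.01, 2.65], [-1.57, 4.71], [0.07, 3.14], [-2.87, 2.87]. Speed limits (rad/s): [2.22, 2.22, 2.79, 3.14, 3.14, 3.14].

## Interface

Orientations are given as a 3x3 rotation matrix whose columns are the frame's x, y, z axes.
In Python, from cell import r, optics, models gives the robot as it stands.
- The arm moves only by the tool move_arm, never from a script. Its argument "steps" is a list of rows, each a list of 7 numbers: the shift along the tool's x, y, z in mm, then the turn, a rotation vector about the tool's x, y, z in rad, then the opening, from 0 (shut) to 1 (fully open). In form: [[tx, ty, tz, wx, wy, wz, jaw], ...]. A call has 1 to 10 rows; each row shifts and turns the commanded pose from where the row before left it, along the tool's axes as they then stand; what a row does not reach is not made up. A row lasts 1/8 s, in which the tool goes at most 62.5 mm and 10.7 degrees, less where a joint would pass 70% of its speed; a pose out of reach is approached as far as the arm can. A call with a gripper value outside its range is refused whole. The fingers move at their own pace and stop on an object; the grip force is fixed at half the most. Time passes only in rows, so rows that do not move let the fingers close. It gives the time, the measured TCP pose, the force and the opening at its end, in the units of the state.
- r.get_obs(): the state, without advancing time (a new reading comes with each control period).
- optics.camera(name): name is "scene" or "top"; returns a dict with "image" (384x512x3 uint8, red, green, blue), "mtx" (3x3 intrinsics, pixels), "k1" (the pictures are not rectified: a ray, as slopes to the right and down, at radius r is drawn at 1 + k1 r^2 times it, then the intrinsics apply), "world_from_camera" (4x4, takes a point from camera to world coordinates). Camera axes: x right, y up, looking along -z (the intrinsics and any distortion apply to the point x, -y, -z); pixel columns grow to the right and rows downward; lengths in m; the calibration is good to about 2 mm. A picture is of the moment at which its call begins. There is no depth.
- r.close_job(): hands the job in, once; it reports no verdict.
Trained networks look in a picture, given as the dict that the camera call returned (one of the last four; its "shot" number tells which), for a name from the list of things; names that differ only in an ending like _2 or _b are one class to them, and where a whole thing is asked for, a point or a joint stands for the part that bears it (a point fixed in the world has none). Each returns a list of dicts, best first, with "confidence" (0 to 1); they miss things now and then, are a little off and sometimes report something else, mostly with a low value. They report only what shows in the picture. A call takes as long as a camera call. They do not tell look-alikes from the thing itself.
- models.outline_of(picture, thing): "mask" (384x512 bool, what is visible of it) and "rect" ([left, top, right, bottom] in pixels, round what is visible of it).
The state is a dict: "time_s": time; "qpos": joint angles; "joint_vel": joint speeds; "joint_torque": joint torques, N m; "eef_pos": TCP position; "orientation": TCP orientation; "force": force on the tool from outside, world axes, zero at the start; "torque": the same for the moment, N m; "finger_gap": finger opening in m.
Only numpy, scipy, OpenCV 4.12 (cv2) and the standard library are available. Lean on these libraries where they do the work, as an engineer would, in place of code of your own. Each camera call takes 0.05 s, during which the arm holds its last target.

## Task

Lock the tube rotator for loading: stand the long locking pin from the pin stand in the guide hole on top of the bearing block, turn the rotor by its handle until the hidden cross-hole in the shaft comes under the pin and the pin drops into it, then push the pin fully home so that its head sits on the block. Let go of it, and leave the short pin and the other things on the bench where they are.

Things in the scene. Friction and masses are not known exactly. Their poses are not given: they have to be found in the camera images.
- rotator: Tube rotator, fixed. Origin on the bench straight below the guide hole, z up; level shaft along y, 80 mm up. Aluminium bearing block 50 (x) x 44 (y) mm round the origin, top at 112 mm. White motor housing 110 (x) x 115 mm, y = +55 to +170 mm, top at 137 mm. On the -y side is the rotor: hub and white two-armed paddle 150 x 30 x 8 mm at y = -56 mm, a black handle on one arm.
- shaft_mid (a point): Middle of the shaft, on its axis, hidden in the block straight below the guide hole, 80 mm above the bench. Shaft 24 mm thick, with one cross-hole 12 mm wide right through it, at an unknown angle in the rotor: it comes upright under the guide hole with the handle somewhere between 0.3 rad towards the rotator's -x and 0.45 rad towards +x of straight up.
- guide_hole (a point): Centre of the mouth of the upright round 12 mm guide hole in the block's top, 112 mm above the bench. It runs 20 mm down to the shaft and on below it. The pin stood in it rests on the shaft, head about 40 mm above the block; over the cross-hole it drops about 30 mm by its weight, blocks the rotor and stops on a spring ball, head 7 to 12 mm up. A push of about 3 to 8 N sends it home.
- handle (a point): Middle of the grip: black round bar 16 mm thick, 60 mm long, parallel to the shaft, rotator y = -60 to -120 mm. This point is 60 mm from the shaft's axis, at y = -95 mm. Take it between the fingers from above and lead it round in an arc. The rotor turns 1.2 rad either way from handle upright, friction about 0.08 N m, and stays put. It starts leaning 0.65 to 0.9 rad towards -x.
- pin_center (a point): Centre (half-way up) of the long locking pin: steel shank 10 mm thick, 60 mm long, tip tapered over 4 mm to 5 mm, round black head 24 mm wide, 22 mm high; 82 mm in all, about 35 g. Head centre 30 mm above this point, top 41 mm above. z runs from tip to head. It starts upright in one of the stand's two holes, its head's underside 24 mm above the stand's top.
- short_pin_center (a point): Centre of the short spare pin, which stays in the stand: same head and thickness, shank only 36 mm long, so that its head sits on the stand's top; 58 mm in all.
- stand: Grey pin stand, fixed: block 70 (x) x 150 (y) x 40 (z) mm, origin under its centre. Two upright holes 12 mm wide, 36 mm deep, at y = -40 and +40 mm on its centre line.
- reagent: Amber bottle, 66 mm in diameter, 150 mm tall, stands on the bench; origin at its underside. Leave it alone.
- wellplate: Clear well plate 127 x 85 x 14 mm lying on the bench; origin at its underside. Leave it alone.
- beaker: Glass beaker, 70 mm in diameter, 90 mm tall, beyond the stand and rotator; origin at its underside. Leave it alone.
There are look-alikes about, which are no part of the job. Leave any purple look-alike of the part that bears pin_center alone.

How it is judged:
At the end, for the whole second after the job is handed in: The long pin stands through the block and the shaft's cross-hole, within 4 mm of the guide hole's centre and upright within 0.12 rad, pushed home: its head's underside no more than 3 mm above the block (its centre below 96 mm over the bench), at rest (horizontal distance between pin_center and guide_hole below 0.004 m and z of pin_center in the frame of rotator below 0.096 m and angle between pin_center's own z axis and vertical below 0.12 rad and linear speed of pin below 0.02 m/s); the robot touches nothing.
It fails at once if the short pin is moved by more than 25 mm (distance of short_pin_center from where it was at the start of the episode above 0.025 m).
It fails at once if the bottle, the well plate or the beaker is moved by more than 30 mm (distance of any of reagent, wellplate, beaker from where it was at the start of the episode above 0.03 m).
It also fails if it takes over 56 s, if anything falls off the work surface, if the arm or the gripper's body presses on something with over 40 N, if the wrist force passes 120 N, or if a joint passes its speed limit or range.

## Working session

There is one attempt and no reset: what is moved stays moved. The work goes in short steps, Python scripts to look and compute and a tool call to move; the robot and the scene stay as the last step left them, time stands still between calls to the robot, and variables do not carry over. Pictures are saved under pics/ and viewed, and the job is handed in when it is done.

Besides the shell and the picture viewer there is one more tool, called by a JSON object that holds its "api" and its "payload", one argument or row to a line. move_arm: Moves the arm, as the interface text tells. Its arguments: {"type":"object","properties":{"steps":{"type":"array","items":{"type":"array","items":{"type":"number"}}}},"required":["steps"]}

```bash
mkdir -p pics; ls; cat > h.py <<'E'
import numpy as np, cv2, pickle
from cell import r, optics, models
def snap(n,tag):
    p=optics.camera(n); cv2.imwrite(f'pics/{tag}.png',p['image'][:,:,::-1]); return p
def proj(p,X):
    X=np.atleast_2d(X); T=np.linalg.inv(p['world_from_camera']); c=X@T[:3,:3].T+T[:3,3]
    s=np.c_[c[:,0]/-c[:,2], -c[:,1]/-c[:,2]]; rr=(s**2).sum(1); s=s*(1+p['k1']*rr)[:,None]
    M=p['mtx']; return np.c_[s[:,0]*M[0,0]+M[0,2], s[:,1]*M[1,1]+M[1,2]]
def ray(p,u,v):
    M=p['mtx']; d=np.array([(u-M[0,2])/M[0,0],(v-M[1,2])/M[1,1]]); s=d.copy()
    for _ in range(30): s=d/(1+p['k1']*(s@s))
    T=p['world_from_camera']; w=T[:3,:3]@np.array([s[0],-s[1],-1]); return T[:3,3],w
def onz(p,u,v,z):
    o,w=ray(p,u,v); return o+w*(z-o[2])/w[2]
E
python3 - <<'E'
from h import *
for n in ['scene','top']:
    p=snap(n,n+'0'); print(n,p['world_from_camera'].round(3).tolist(),p['mtx'].tolist(),p['k1'])
    for t in ['rotator','handle','pin_center','short_pin_center','stand','reagent','wellplate','beaker']:
        print(t,[(round(d['confidence'],2),np.round(d['rect'],0).tolist()) for d in models.outline_of(p,t)])
print(r.get_obs())
E
```

```text
pics
scene [[0.501, -0.45, 0.739, 1.318], [0.865, 0.247, -0.436, -0.568], [0.014, 0.858, 0.513, 0.676], [0.0, 0.0, 0.0, 1.0]] [[411.3023410325359, 0.0, 254.2750609542688], [0.0, 411.3023410325359, 191.19410402620355], [0.0, 0.0, 1.0]] -0.07540451057327492
rotator [(0.86, [263.0, 165.0, 380.0, 239.0])]
handle [(0.87, [266.0, 177.0, 305.0, 235.0])]
pin_center [(0.63, [134.0, 234.0, 144.0, 264.0]), (0.48, [170.0, 223.0, 180.0, 243.0]), (0.45, [179.0, 252.0, 187.0, 277.0])]
short_pin_center [(0.74, [196.0, 160.0, 221.0, 211.0]), (0.47, [202.0, 219.0, 207.0, 234.0])]
stand [(0.89, [160.0, 219.0, 222.0, 267.0])]
reagent [(0.8, [197.0, 160.0, 221.0, 211.0])]
wellplate [(0.75, [296.0, 153.0, 336.0, 177.0])]
beaker [(0.72, [288.0, 244.0, 316.0, 290.0])]
top [[0.016, 0.983, -0.181, 0.34], [-1.0, 0.02, 0.02, -0.059], [0.023, 0.181, 0.983, 1.166], [0.0, 0.0, 0.0, 1.0]] [[354.4884208817359, 0.0, 250.09707464269405], [0.0, 354.4884208817359, 190.09285975180694], [0.0, 0.0, 1.0]] -0.023752711121624054
rotator [(0.81, [151.0, 154.0, 247.0, 205.0])]
handle [(0.85, [221.0, 165.0, 247.0, 196.0])]
pin_c
[... 525 characters left out ...]
37341490e-06,
        1.13908104e+00, -8.46062867e-02]), 'joint_vel': array([ 0.00048981,  0.00141042, -0.0001039 ,  0.00010866, -0.00207807,
       -0.00105363]), 'joint_torque': array([-8.43154030e-04, -5.06024015e+01, -2.91642398e+01, -2.10015296e-04,
        6.76710115e-04,  5.16307364e-05]), 'eef_pos': array([ 0.22768578, -0.50065926,  0.24828964]), 'orientation': array([[ 4.13933963e-01,  9.85589006e-06,  9.10306912e-01],
       [-9.10306912e-01, -1.58328711e-05,  4.13933963e-01],
       [ 1.84924596e-05, -1.00000000e+00,  2.41812179e-06]]), 'force': array([0.34844734, 0.45772845, 0.42595129]), 'torque': array([-0.00505969, -0.01339963,  0.00939064]), 'finger_gap': 0.08541835614729251}
```

```bash
python3 - <<'E'
import cv2
a=cv2.imread('pics/scene0.png'); b=cv2.imread('pics/top0.png')
cv2.imwrite('pics/sc1.png',cv2.resize(a[145:295,120:390],None,fx=2.96,fy=2.96,interpolation=cv2.INTER_CUBIC))
cv2.imwrite('pics/tp1.png',cv2.resize(b[105:295,105:375],None,fx=2.96,fy=2.96,interpolation=cv2.INTER_CUBIC))
E
```

```text
(no output)
```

View pics/scene0.png

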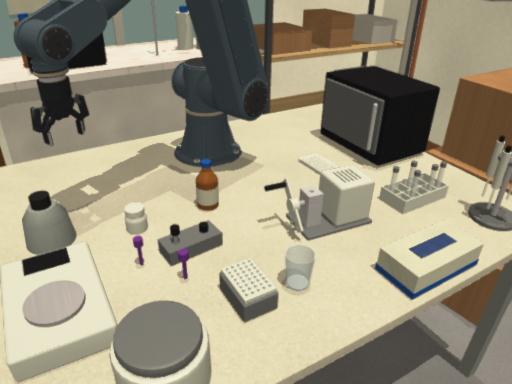

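View pics/sc1.png

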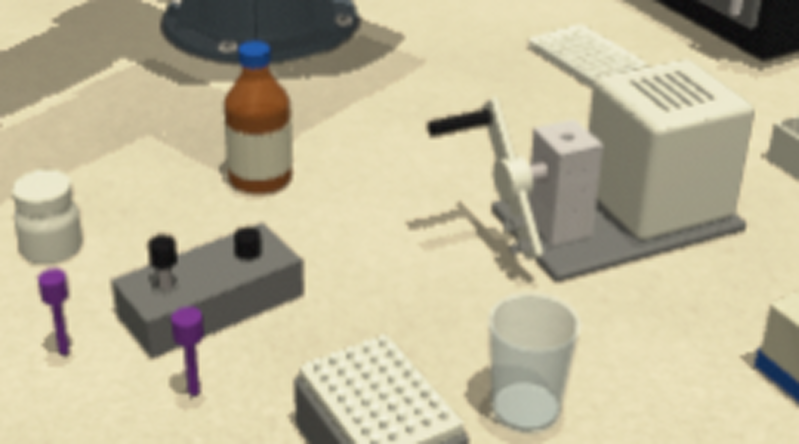

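View pics/tp1.png

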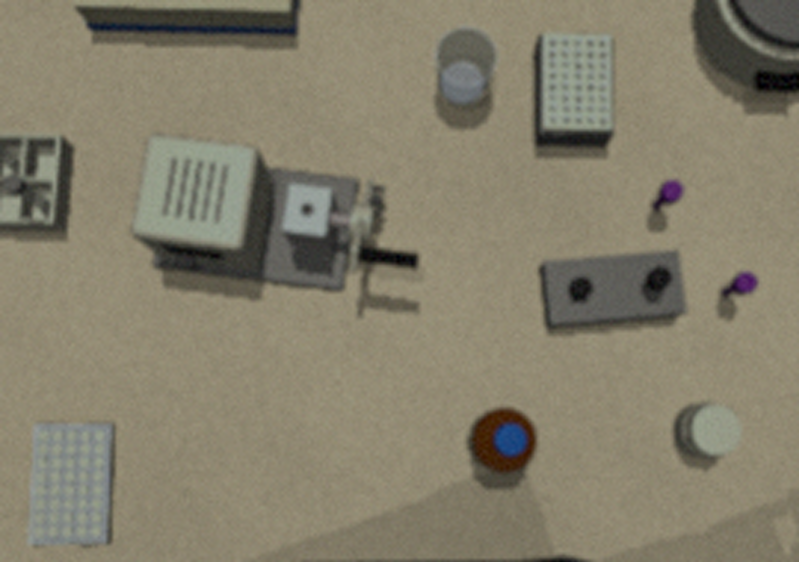

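```bash
python3 - <<'E'
import cv2
a=cv2.imread('pics/scene0.png'); b=cv2.imread('pics/top0.png')
def c(im,x,y,w,h,f): return cv2.resize(im[y:y+h,x:x+w],None,fx=f,fy=f,interpolation=cv2.INTER_CUBIC)
cv2.imwrite('pics/z1.png',c(b,195,155,60,50,12))
cv2.imwrite('pics/z2.png',c(b,285,185,60,40,12))
cv2.imwrite('pics/z3.png',c(a,255,170,80,60,10))
cv2.imwrite('pics/z4.png',c(a,155,210,70,60,10))
E
```

```text
(no output)
```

View pics/z1.png

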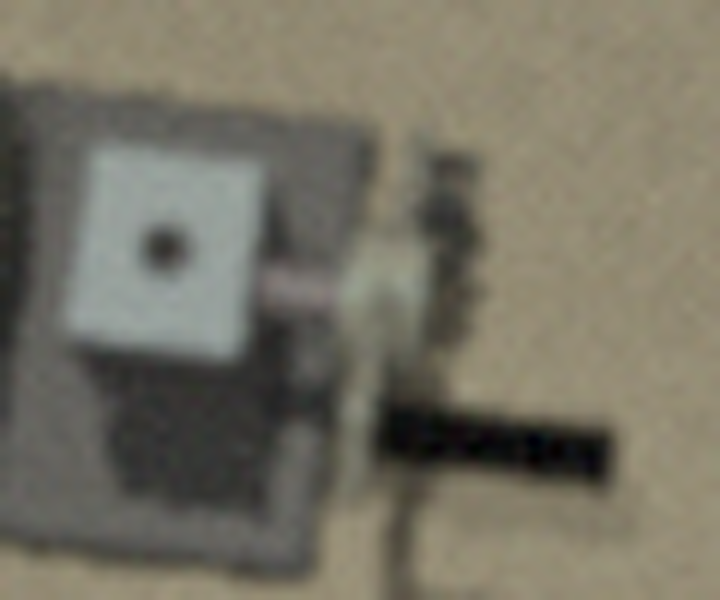

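View pics/z2.png

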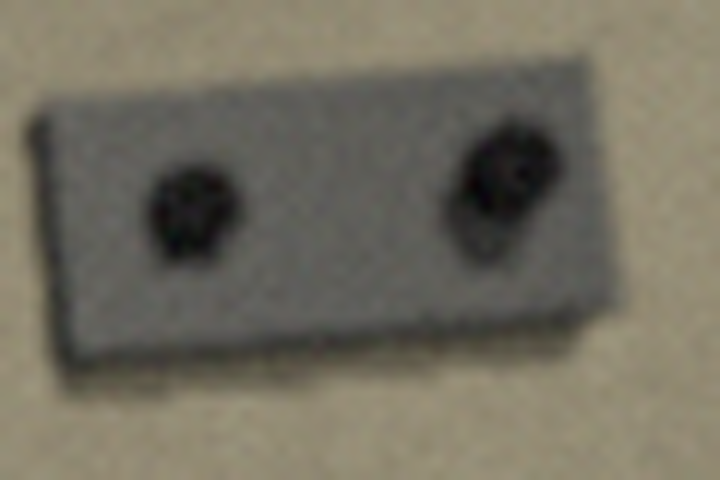

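View pics/z3.png

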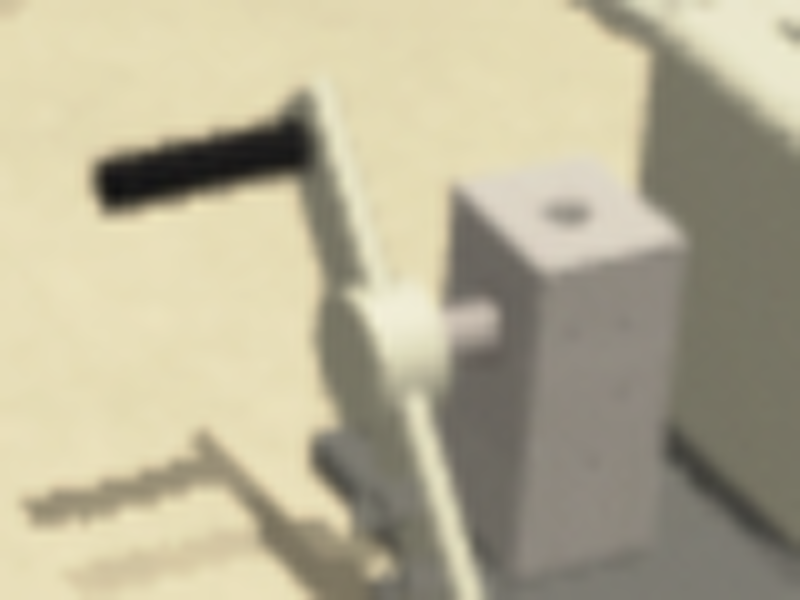

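View pics/z4.png

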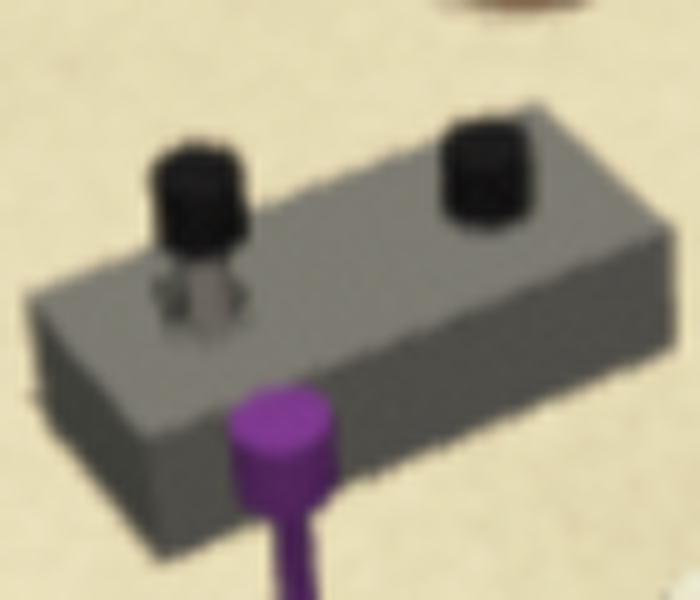

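```bash
cat >> h.py <<'E'
from scipy.optimize import least_squares
def tri(obs):
    f=lambda X: np.concatenate([proj(p,X)[0]-np.array(uv) for p,uv in obs])
    s=least_squares(f,[0.4,0,0.1]); return s.x,s.fun
def zz(ox,oy,f,U,V): return (ox+(U+.5)/f-.5, oy+(V+.5)/f-.5)
E
python3 - <<'E'
from h import *
S=snap('scene','s1');T=snap('top','t1')
pickle.dump((S,T),open('st.pkl','wb'))
z1=lambda U,V:zz(195,155,12,U,V); z2=lambda U,V:zz(285,185,12,U,V)
z3=lambda U,V:zz(255,170,10,U,V); z4=lambda U,V:zz(155,210,10,U,V)
pr=lambda n,x:print(n,np.round(x[0],4),np.round(x[1],2))
pr('hole',tri([(S,z3(570,212)),(T,z1(165,247))]))
print(' top only',onz(T,*z1(165,247),.112),'scene only',onz(S,*z3(570,212),.112))
pr('pinhead',tri([(S,z4(200,200)),(T,z2(513,170))]))
print(onz(T,*z2(513,170),.075),onz(S,*z4(200,200),.075))
pr('short',tri([(S,z4(487,172)),(T,z2(195,210))]))
print(onz(T,*z2(195,210),.051),onz(S,*z4(487,172),.051))
c=[(93,148),(268,158),(242,360),(68,335)]
for q in c: print('blk',onz(T,*z1(*q),.112).round(4))
for q in [(455,185),(585,158),(688,242),(545,275)]: print('blkS',onz(S,*z3(*q),.112).round(4))
pr('h_out',tri([(S,z3(105,188)),(T,z1(608,455))]))
pr('h_in',tri([(S,z3(305,140)),(T,z1(385,432))]))
E
```

```text
hole [0.5775 0.0476 0.1127] [-0.02  0.   -0.02 -0.01]
 top only [0.57764975 0.04763511 0.112     ] scene only [0.57662405 0.04846026 0.112     ]
pinhead [ 0.5183 -0.3221  0.077 ] [-0.22 -0.02 -0.25 -0.11]
[ 0.51828903 -0.32339046  0.075     ] [ 0.51597308 -0.32085988  0.075     ]
short [ 0.5099 -0.2428  0.0525] [-0.2  -0.01 -0.22 -0.1 ]
[ 0.50977467 -0.24380596  0.051     ] [ 0.50813857 -0.24161289  0.051     ]
blk [0.6031 0.0669 0.112 ]
blk [0.6014 0.0224 0.112 ]
blk [0.5489 0.0272 0.112 ]
blk [0.5544 0.0712 0.112 ]
blkS [0.5499 0.0295 0.112 ]
blkS [0.5552 0.0697 0.112 ]
blkS [0.6045 0.0668 0.112 ]
blkS [0.5995 0.0231 0.112 ]
h_out [ 0.5239 -0.066   0.1247] [ 0.17 -0.01  0.17  0.1 ]
h_in [ 0.5295 -0.0085  0.1262] [-0.53  0.05 -0.5  -0.32]
```

```bash
cat >> h.py <<'E'
def plan(tp,yaw,n,jaw,show=True):
    o=r.get_obs(); R=o['orientation']; P=o['eef_pos']
    y0=np.arctan2(R[1,0],R[0,0]); dy=(yaw-y0+np.pi)%(2*np.pi)-np.pi
    d=(np.array(tp)-P)/n; rows=[]
    for i in range(n):
        a=y0+dy*i/n; X=np.array([np.cos(a),np.sin(a),0]); Z=np.array([np.sin(-a)*-1*-1,np.cos(a),0])
        Y=np.array([0,0,-1.]); Z=np.cross(X,Y)
        rows.append([round(1000*d@X,1),round(1000*d@Y,1),round(1000*d@Z,1),0,round(-dy/n,4),0,jaw])
    print('rows',rows); print('tilt',np.round(R[:,1],4),'yaw',round(y0,4),'pos',P.round(4),'gap',round(o['finger_gap'],4),'F',o['force'].round(1),'t',o['time_s'])
E
python3 - <<'E'
from h import *
plan([.518,-.3225,.17],-.093,9,1)
E
```

```text
rows [[np.float64(-4.7), np.float64(8.7), np.float64(37.6), 0, np.float64(-0.1168), 0, 1], [np.float64(-0.3), np.float64(8.7), np.float64(37.8), 0, np.float64(-0.1168), 0, 1], [np.float64(4.2), np.float64(8.7), np.float64(37.6), 0, np.float64(-0.1168), 0, 1], [np.float64(8.5), np.float64(8.7), np.float64(36.9), 0, np.float64(-0.1168), 0, 1], [np.float64(12.7), np.float64(8.7), np.float64(35.6), 0, np.float64(-0.1168), 0, 1], [np.float64(16.8), np.float64(8.7), np.float64(33.9), 0, np.float64(-0.1168), 0, 1], [np.float64(20.6), np.float64(8.7), np.float64(31.7), 0, np.float64(-0.1168), 0, 1], [np.float64(24.2), np.float64(8.7), np.float64(29.1), 0, np.float64(-0.1168), 0, 1], [np.float64(27.4), np.float64(8.7), np.float64(26.1), 0, np.float64(-0.1168), 0, 1]]
tilt [-0. -0. -1.] yaw -1.1439 pos [ 0.2277 -0.5006  0.2483] gap 0.0855 F [ 0.3 -0.2  0.8] t 1.0
```

{"api": "move_arm", "payload": {
  "steps": [
    [-4.7,8.7,37.6,0,-0.117,0,1],
    [-0.3,8.7,37.8,0,-0.117,0,1],
    [4.2,8.7,37.6,0,-0.117,0,1],
    [8.5,8.7,36.9,0,-0.117,0,1],
    [12.7,8.7,35.6,0,-0.117,0,1],
    [16.8,8.7,33.9,0,-0.117,0,1],
    [20.6,8.7,31.7,0,-0.117,0,1],
    [24.2,8.7,29.1,0,-0.117,0,1],
    [27.4,8.7,26.1,0,-0.117,0,1],
    [0,0,0,0,0,0,1]
  ]
}}

```text
time_s: 2.25
eef_pos: [0.5191, -0.3206, 0.1691]
orientation: [[0.996, -0.001, 0.087], [-0.087, 0.001, 0.996], [-0.001, -1.0, 0.001]]
force: [-0.5, 0.5, 0.1]
finger_gap: 0.0853
```

```bash
python3 - <<'E'
from h import *
plan([.518,-.3225,.075],-.093,3,1)
S=snap('scene','s2');T=snap('top','t2')
pickle.dump((S,T),open('st2.pkl','wb'))
def c(im,x,y,w,h,f): return cv2.resize(im[y:y+h,x:x+w,::-1],None,fx=f,fy=f,interpolation=cv2.INTER_CUBIC)
cv2.imwrite('pics/z5.png',np.hstack([c(T['image'],280,160,80,70,5),c(S['image'],140,190,80,70,5)]))
E
```

```text
rows [[np.float64(-0.3), np.float64(31.4), np.float64(-0.7), 0, np.float64(0.0019), 0, 1], [np.float64(-0.3), np.float64(31.4), np.float64(-0.7), 0, np.float64(0.0019), 0, 1], [np.float64(-0.3), np.float64(31.4), np.float64(-0.7), 0, np.float64(0.0019), 0, 1]]
tilt [-6.e-04  7.e-04 -1.e+00] yaw -0.0872 pos [ 0.5191 -0.3206  0.1691] gap 0.0853 F [-0.5  0.5  0.1] t 2.25
```

View pics/z5.png

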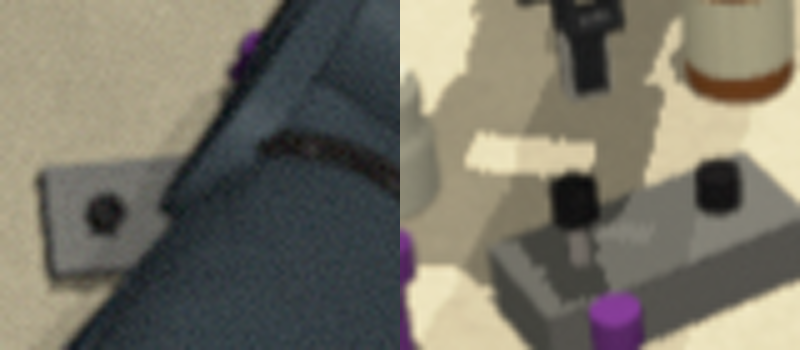

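{"api": "move_arm", "payload": {
  "steps": [
    [-0.4,31.4,-0.7,0,0.002,0,1],
    [-0.4,31.4,-0.7,0,0.002,0,1],
    [-0.3,31.4,-0.5,0,0.002,0,1],
    [0,0,0,0,0,0,1]
  ]
}}

```text
time_s: 2.85
eef_pos: [0.5148, -0.324, 0.0743]
orientation: [[0.995, -0.003, 0.099], [-0.099, 0.002, 0.995], [-0.003, -1.0, 0.002]]
force: [-0.7, 0.8, 0.8]
finger_gap: 0.0851
```

```bash
python3 - <<'E'
from h import *
plan([.518,-.3225,.075],-.093,3,1)
S=snap('scene','s3')
cv2.imwrite('pics/z6.png',cv2.resize(S['image'][190:270,140:230,::-1],None,fx=7,fy=7,interpolation=cv2.INTER_CUBIC))
E
```

```text
rows [[np.float64(1.0), np.float64(-0.2), np.float64(0.6), 0, np.float64(-0.002), 0, 1], [np.float64(1.0), np.float64(-0.2), np.float64(0.6), 0, np.float64(-0.002), 0, 1], [np.float64(1.0), np.float64(-0.2), np.float64(0.6), 0, np.float64(-0.002), 0, 1]]
tilt [-0.003   0.0021 -1.    ] yaw -0.0989 pos [ 0.5148 -0.324   0.0743] gap 0.0851 F [-0.7  0.8  0.8] t 2.85
```

View pics/z6.png

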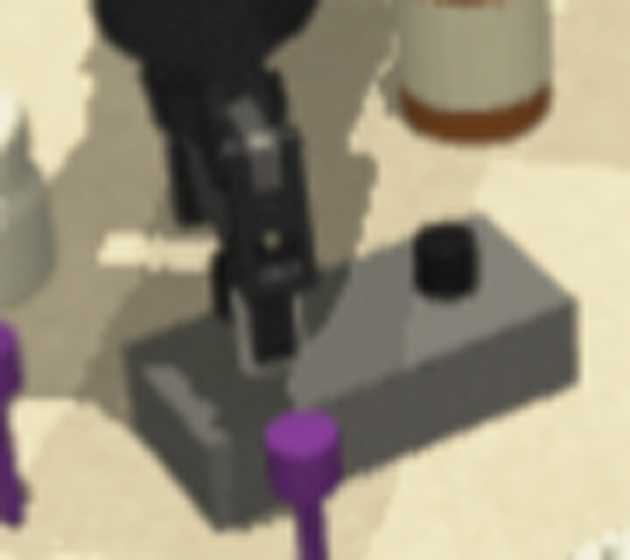

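{"api": "move_arm", "payload": {
  "steps": [
    [3,0,1.5,0,-0.006,0,1],
    [0,0,0,0,0,0,0.2],
    [0,0,0,0,0,0,0.0],
    [0,0,0,0,0,0,0.0],
    [0,0,0,0,0,0,0.0],
    [0,0,0,0,0,0,0.0]
  ]
}}

```text
time_s: 3.65
eef_pos: [0.5195, -0.3228, 0.076]
orientation: [[0.996, -0.0, 0.091], [-0.091, -0.0, 0.996], [-0.0, -1.0, -0.0]]
force: [-1.6, 1.3, 3.6]
finger_gap: 0.0219
```

{"api": "move_arm", "payload": {
  "steps": [
    [0,-20,0,0,0,0,0],
    [0,-35,0,0,0,0,0],
    [0,-50,0,0,0,0,0],
    [0,-50,0,0,0,0,0],
    [0,-5,0,0,0,0,0]
  ]
}}

```text
time_s: 4.28
eef_pos: [0.5208, -0.3235, 0.2409]
orientation: [[0.996, 0.006, 0.091], [-0.091, -0.004, 0.996], [0.007, -1.0, -0.004]]
force: [0.7, -0.2, -0.4]
finger_gap: 0.0221
```

```bash
python3 - <<'E'
from h import *
plan([.577,.048,.235],-.093,10,0)
S=snap('scene','s4')
cv2.imwrite('pics/z7.png',cv2.resize(S['image'][150:270,130:250,::-1],None,fx=5,fy=5,interpolation=cv2.INTER_CUBIC))
E
```

```text
rows [[np.float64(2.2), np.float64(0.6), np.float64(37.5), 0, np.float64(0.0002), 0, 0], [np.float64(2.2), np.float64(0.6), np.float64(37.5), 0, np.float64(0.0002), 0, 0], [np.float64(2.2), np.float64(0.6), np.float64(37.5), 0, np.float64(0.0002), 0, 0], [np.float64(2.2), np.float64(0.6), np.float64(37.5), 0, np.float64(0.0002), 0, 0], [np.float64(2.2), np.float64(0.6), np.float64(37.5), 0, np.float64(0.0002), 0, 0], [np.float64(2.2), np.float64(0.6), np.float64(37.5), 0, np.float64(0.0002), 0, 0], [np.float64(2.2), np.float64(0.6), np.float64(37.5), 0, np.float64(0.0002), 0, 0], [np.float64(2.2), np.float64(0.6), np.float64(37.5), 0, np.float64(0.0002), 0, 0], [np.float64(2.2), np.float64(0.6), np.float64(37.5), 0, np.float64(0.0002), 0, 0], [np.float64(2.2), np.float64(0.6), np.float64(37.5), 0, np.float64(0.0002), 0, 0]]
tilt [ 0.0062 -0.0044 -1.    ] yaw -0.0909 pos [ 0.5208 -0.3235  0.2409] gap 0.0221 F [ 0.7 -0.2 -0.4] t 4.275
```

View pics/z7.png

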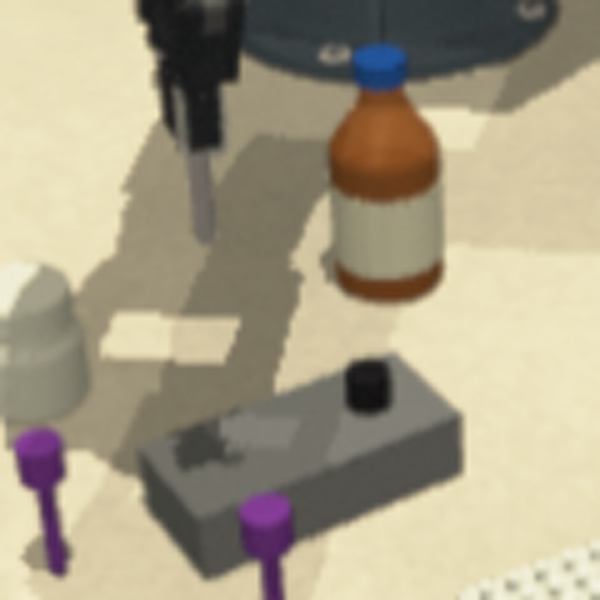

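{"api": "move_arm", "payload": {
  "steps": [
    [1,0,20,0,0,0,0],
    [2.5,0.6,42,0,0,0,0],
    [2.5,0.6,50,0,0,0,0],
    [2.5,0.6,50,0,0,0,0],
    [2.5,0.6,50,0,0,0,0],
    [2.5,0.6,50,0,0,0,0],
    [2.5,0.6,50,0,0,0,0],
    [2.5,0.6,42,0,0,0,0],
    [2.2,0,20,0,0,0,0],
    [0,0,0,0,0,0,0]
  ]
}}

```text
time_s: 5.58
eef_pos: [0.5737, 0.0489, 0.2308]
orientation: [[0.996, -0.002, 0.089], [-0.089, -0.0, 0.996], [-0.002, -1.0, -0.0]]
force: [0.7, -0.4, -0.1]
finger_gap: 0.0223
```

```bash
python3 - <<'E'
from h import *
plan([.577,.048,.235],-.093,1,0)
S=snap('scene','s5');T=snap('top','t5');plan([.577,.048,.235],-.093,1,0)
cv2.imwrite('pics/z8.png',cv2.resize(S['image'][140:230,265:365,::-1],None,fx=8,fy=8,interpolation=cv2.INTER_CUBIC)[:600])
cv2.imwrite('pics/z9.png',cv2.resize(T['image'][130:220,170:270,::-1],None,fx=6,fy=6,interpolation=cv2.INTER_CUBIC))
E
```

```text
rows [[np.float64(3.3), np.float64(-4.2), np.float64(-0.6), 0, np.float64(0.0038), 0, 0]]
tilt [-0.0015 -0.     -1.    ] yaw -0.0892 pos [0.5737 0.0489 0.2308] gap 0.0223 F [ 0.7 -0.4 -0.1] t 5.575
rows [[np.float64(3.1), np.float64(-3.9), np.float64(1.0), 0, np.float64(0.0018), 0, 0]]
tilt [-1.e-03 -3.e-04 -1.e+00] yaw -0.0912 pos [0.5738 0.0472 0.2311] gap 0.0225 F [ 0.4 -0.4  0.1] t 5.675
```

View pics/z8.png

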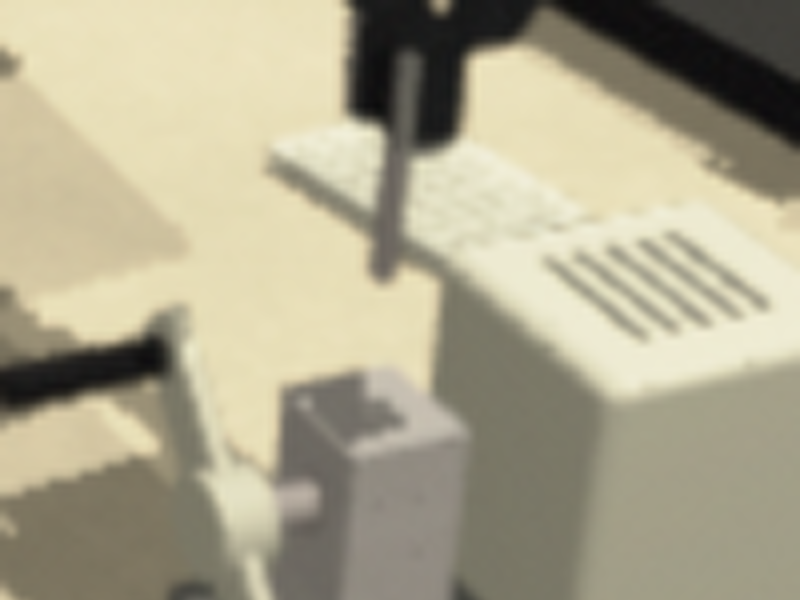

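View pics/z9.png

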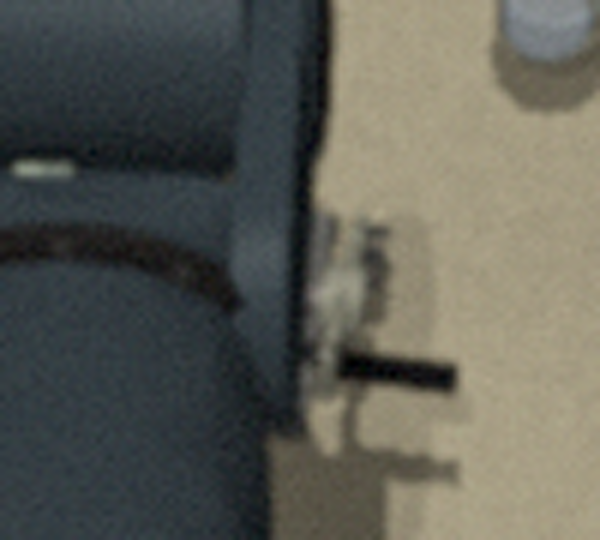

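```bash
python3 - <<'E'
from h import *
S=pickle.load(open('st.pkl','rb'))[0]
P=r.get_obs()['eef_pos']; print(P)
q=lambda X:(proj(S,X)[0]-[265,140]+.5)*8-.5
for x,y in [(P[0],P[1])]:
    print([q([x,y,P[2]+dz]).round(0) for dz in (-.012,-.02,-.05,-.068,-.072)])
print('hole',q([.5775,.0476,.112]), [q([.5775,.0476,.112+z]).round(0) for z in (.02,.08)])
print('dy',q([x,y+.01,P[2]-.06])-q([x,y,P[2]-.06]),'dx',q([x+.01,y,P[2]-.06])-q([x,y,P[2]-.06]))
E
```

```text
[0.57380488 0.04724826 0.23110693]
[array([396., 120.]), array([394., 142.]), array([386., 225.]), array([381., 273.]), array([380., 284.])]
hole [375.41647277 411.30009915] [array([381., 360.]), array([396., 199.])]
dy [24.31709446 -6.8149987 ] dx [18.54604195 12.71726201]
```

{"api": "move_arm", "payload": {
  "steps": [
    [3.3,10,0.3,0,0.001,0,0],
    [0,20,0,0,0,0,0],
    [0,10,0,0,0,0,0],
    [0,0,0,0,0,0,0],
    [0,0,0,0,0,0,0]
  ]
}}

```text
time_s: 6.3
eef_pos: [0.5778, 0.0476, 0.1921]
orientation: [[0.996, 0.001, 0.092], [-0.092, -0.0, 0.996], [0.001, -1.0, 0.0]]
force: [1.1, 0.8, 0.1]
finger_gap: 0.0221
```

```bash
python3 - <<'E'
from h import *
plan([.5772,.0472,.19],-.093,1,0)
S=snap('scene','s6');P=r.get_obs()['eef_pos']
q=lambda X:(proj(S,X)[0]-[265,140]+.5)*8-.5
print([q([P[0],P[1],P[2]+dz]).round(0) for dz in (-.02,-.05,-.068,-.072)])
cv2.imwrite('pics/z10.png',cv2.resize(S['image'][140:230,265:365,::-1],None,fx=8,fy=8,interpolation=cv2.INTER_CUBIC)[:600])
E
```

```text
rows [[np.float64(-0.6), np.float64(2.1), np.float64(-0.5), 0, np.float64(0.0007), 0, 0]]
tilt [ 8.e-04 -0.e+00 -1.e+00] yaw -0.0923 pos [0.5778 0.0476 0.1921] gap 0.0221 F [1.1 0.8 0.1] t 6.3
[array([392., 254.]), array([384., 333.]), array([379., 380.]), array([378., 391.])]
```

View pics/z10.png

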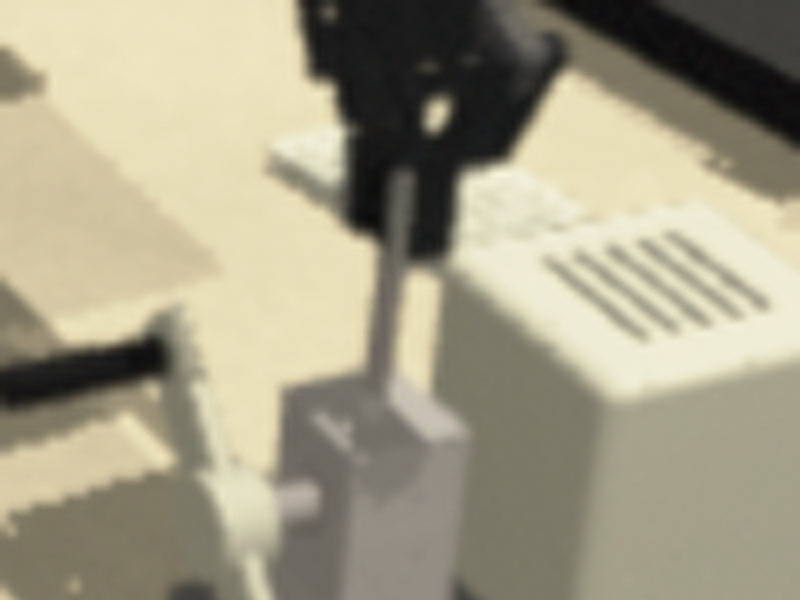

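{"api": "move_arm", "payload": {
  "steps": [
    [-0.5,4,-0.2,0,0,0,0],
    [0,4,0,0,0,0,0],
    [0,4,0,0,0,0,0],
    [0,2,0,0,0,0,0],
    [0,0,0,0,0,0,0]
  ]
}}

```text
time_s: 6.98
eef_pos: [0.5769, 0.0477, 0.1774]
orientation: [[0.996, -0.0, 0.092], [-0.092, -0.0, 0.996], [-0.0, -1.0, -0.0]]
force: [-0.0, 0.4, -0.6]
finger_gap: 0.0221
```

{"api": "move_arm", "payload": {
  "steps": [
    [0,4,0,0,0,0,0],
    [0,4,0,0,0,0,0],
    [0,2,0,0,0,0,0],
    [0,0,0,0,0,0,0],
    [0,0,0,0,0,0,0]
  ]
}}

```text
time_s: 7.6
eef_pos: [0.577, 0.0477, 0.1677]
orientation: [[0.996, 0.0, 0.092], [-0.092, 0.0, 0.996], [0.0, -1.0, 0.0]]
force: [-0.1, 0.4, -0.8]
finger_gap: 0.0221
```

```bash
python3 - <<'E'
from h import *
S=snap('scene','s7')
cv2.imwrite('pics/z11.png',cv2.resize(S['image'][140:230,265:365,::-1],None,fx=8,fy=8,interpolation=cv2.INTER_CUBIC)[:600])
E
```

```text
(no output)
```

View pics/z11.png

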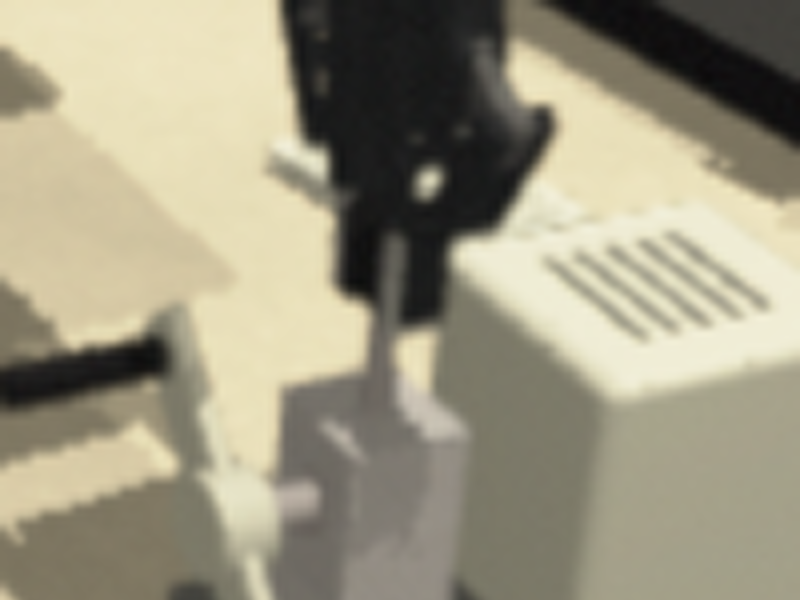

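{"api": "move_arm", "payload": {
  "steps": [
    [0,1.5,0,0,0,0,0],
    [0,0,0,0,0,0,0.6],
    [0,0,0,0,0,0,0.6],
    [0,0,0,0,0,0,0.6],
    [0,-15,0,0,0,0,0.6],
    [0,-40,0,0,0,0,0.6],
    [0,-20,0,0,0,0,0.6],
    [0,0,0,0,0,0,0.6]
  ]
}}

```text
time_s: 8.65
eef_pos: [0.5777, 0.0477, 0.2433]
orientation: [[0.996, 0.004, 0.092], [-0.092, 0.0, 0.996], [0.004, -1.0, 0.0]]
force: [0.7, -0.3, -0.5]
finger_gap: 0.0511
```

```bash
python3 - <<'E'
from h import *
S=snap('scene','s8')
cv2.imwrite('pics/z12.png',cv2.resize(S['image'][140:230,265:365,::-1],None,fx=8,fy=8,interpolation=cv2.INTER_CUBIC)[:600])
plan([.5262,-.042,.236],-.093,4,.6)
E
```

```text
rows [[np.float64(-10.6), np.float64(1.4), np.float64(-23.5), 0, np.float64(0.0003), 0, 0.6], [np.float64(-10.6), np.float64(1.4), np.float64(-23.5), 0, np.float64(0.0003), 0, 0.6], [np.float64(-10.6), np.float64(1.4), np.float64(-23.5), 0, np.float64(0.0003), 0, 0.6], [np.float64(-10.6), np.float64(1.4), np.float64(-23.5), 0, np.float64(0.0003), 0, 0.6]]
tilt [ 0.0014  0.     -1.    ] yaw -0.092 pos [0.5771 0.0477 0.2417] gap 0.0516 F [-0.2 -0.  -0.7] t 8.7
```

View pics/z12.png

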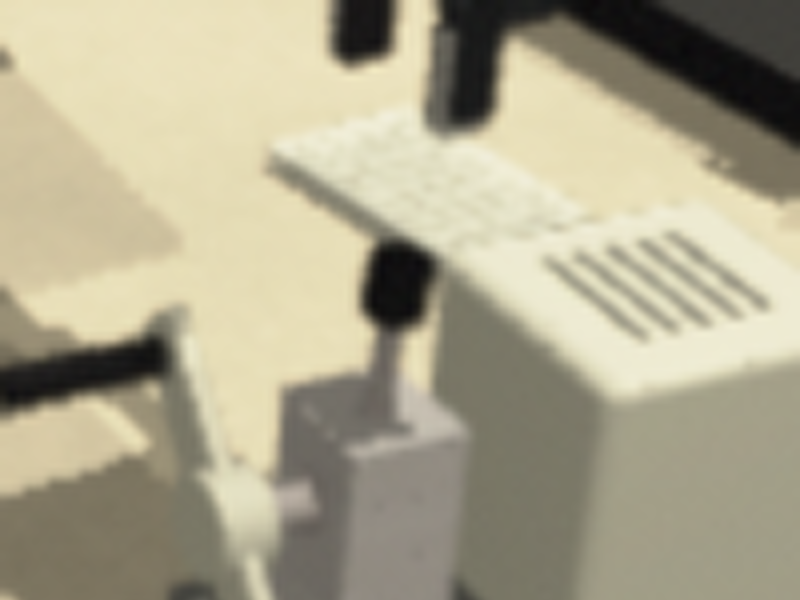

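{"api": "move_arm", "payload": {
  "steps": [
    [-10.6,1.4,-23.5,0,0,0,0.6],
    [-10.6,1.4,-23.5,0,0,0,0.6],
    [-10.6,1.4,-23.5,0,0,0,0.6],
    [-10.6,10,-23.5,0,0,0,0.6],
    [0,30,0,0,0,0,0.6],
    [0,40,0,0,0,0,0.6],
    [0,28,0,0,0,0,0.6],
    [0,0,0,0,0,0,0.6]
  ]
}}

```text
time_s: 9.7
eef_pos: [0.5245, -0.0418, 0.1266]
orientation: [[0.996, -0.005, 0.092], [-0.092, 0.001, 0.996], [-0.005, -1.0, 0.0]]
force: [0.5, 0.6, -0.2]
finger_gap: 0.0512
```

```bash
python3 - <<'E'
from h import *
S=snap('scene','s9')
cv2.imwrite('pics/z13.png',cv2.resize(S['image'][140:230,255:355,::-1],None,fx=8,fy=8,interpolation=cv2.INTER_CUBIC)[:600])
plan([.5262,-.042,.123],-.093,1,.6)
E
```

```text
rows [[np.float64(0.7), np.float64(5.2), np.float64(0.0), 0, np.float64(0.001), 0, 0.6]]
tilt [-2.3e-03  4.0e-04 -1.0e+00] yaw -0.092 pos [ 0.5255 -0.0419  0.1282] gap 0.0511 F [ 1.  -0.2  0.4] t 9.75
```

View pics/z13.png

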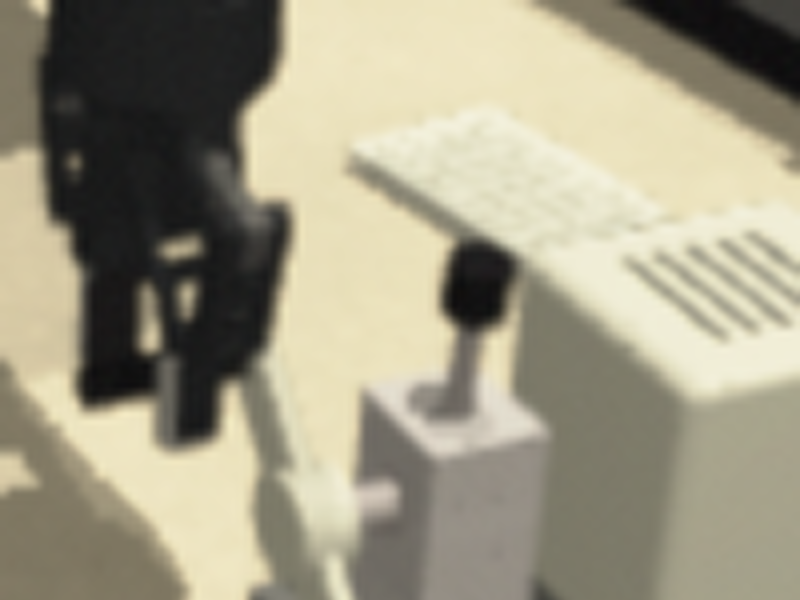

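{"api": "move_arm", "payload": {
  "steps": [
    [0.5,4,0,0,0,0,0.3],
    [0,0,0,0,0,0,0.25],
    [0,0,0,0,0,0,0.25],
    [0,0,0,0,0,0,0.25],
    [5.3,-3.8,0,0,0,0,0.25],
    [5.3,-3.6,0,0,0,0,0.25],
    [5.3,-3.2,0,0,0,0,0.25],
    [5.3,-2.8,0,0,0,0,0.25],
    [0,0,0,0,0,0,0.25]
  ]
}}

```text
time_s: 10.88
eef_pos: [0.5485, -0.0441, 0.1385]
orientation: [[0.996, 0.001, 0.092], [-0.092, -0.0, 0.996], [0.001, -1.0, -0.0]]
force: [-0.3, -0.1, -0.3]
finger_gap: 0.0217
```

```bash
cat >> h.py <<'E'
O=np.array([.577,.0478,0]); EX=np.array([.9957,-.0929,0]); EY=np.array([.0929,.9957,0])
def look(tag,x=255,y=140):
    S=snap('scene',tag)
    cv2.imwrite(f'pics/{tag}c.png',cv2.resize(S['image'][y:y+75,x:x+100,::-1],None,fx=8,fy=8,interpolation=cv2.INTER_CUBIC))
    o=r.get_obs(); d=o['eef_pos']-O; print('rot frame',(1000*d@EX).round(1),(1000*d@EY).round(1),(1000*d[2]).round(1),'F',o['force'].round(1),'gap',o['finger_gap'].round(4),o['time_s'],'tilt',o['orientation'][:,1].round(4))
E
python3 - <<'E'
from h import *
look('a1')
E
```

```text
Traceback (most recent call last):
  File "h.py", line 33, in look
    o=r.get_obs(); d=o['eef_pos']-O; print('rot frame',(1000*d@EX).round(1),(1000*d@EY).round(1),(1000*d[2]).round(1),'F',o['force'].round(1),'gap',o['finger_gap'].round(4),o['time_s'],'tilt',o['orientation'][:,1].round(4))
                                                                                                                                                    ^^^^^^^^^^^^^^^^^^^^^
AttributeError: 'float' object has no attribute 'round'
```

View pics/a1c.png

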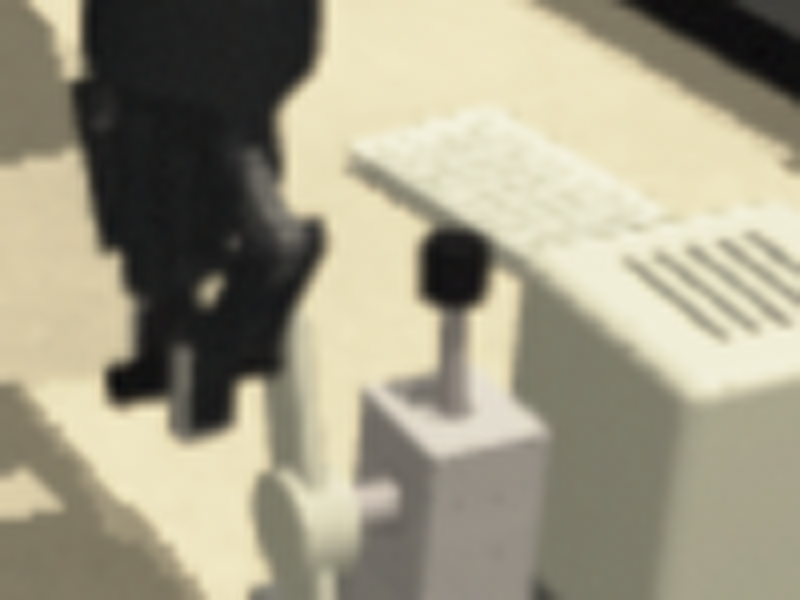

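{"api": "move_arm", "payload": {
  "steps": [
    [2,0,0,0,0,0,0.25],
    [2,0,0,0,0,0,0.25],
    [2,0,0,0,0,0,0.25],
    [2,0,0,0,0,0,0.25],
    [2,0,0,0,0,0,0.25],
    [0,0,0,0,0,0,0.25]
  ]
}}

```text
time_s: 11.68
eef_pos: [0.5579, -0.045, 0.1383]
orientation: [[0.996, 0.0, 0.092], [-0.092, -0.0, 0.996], [0.0, -1.0, -0.0]]
force: [-0.5, 0.1, -0.8]
finger_gap: 0.0214
```

```bash
sed -i "s/o\['finger_gap'\].round(4)/round(o['finger_gap'],4)/" h.py
python3 - <<'E'
from h import *
look('a2')
E
```

```text
rot frame -10.4 -94.2 138.3 F [0.  0.8 0.2] gap 0.021 11.725 tilt [ 5.e-04 -1.e-04 -1.e+00]
```

View pics/a2c.png

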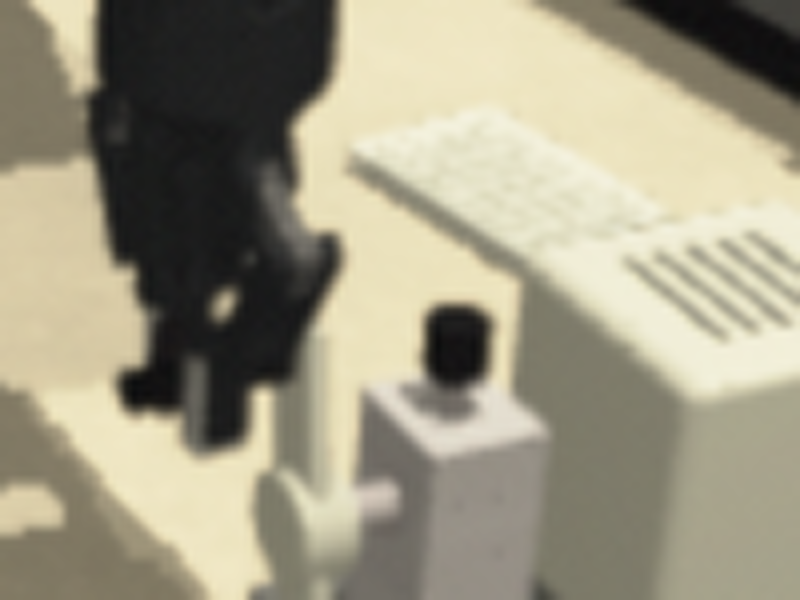

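{"api": "move_arm", "payload": {
  "steps": [
    [0,0,0,0,0,0,0.6],
    [0,0,0,0,0,0,0.6],
    [0,0,0,0,0,0,0.6],
    [0,-25,0,0,0,0,0.6],
    [0,-40,0,0,0,0,0.6],
    [0,-20,0,0,0,0,0.2],
    [0,0,0,0,0,0,0]
  ]
}}

```text
time_s: 12.6
eef_pos: [0.5582, -0.045, 0.2245]
orientation: [[0.996, 0.003, 0.092], [-0.092, -0.0, 0.996], [0.003, -1.0, -0.0]]
force: [0.7, 0.1, -1.0]
finger_gap: 0.0153
```

```bash
python3 - <<'E'
from h import *
look('a3')
plan([.577,.0478,.2],-.093,4,0)
E
```

```text
rot frame -10.7 -94.1 223.2 F [-0.4  0.2  0. ] gap 0.008 12.65 tilt [ 6.e-04 -1.e-04 -1.e+00]
rows [[np.float64(2.7), np.float64(5.8), np.float64(23.5), 0, np.float64(0.0002), 0, 0], [np.float64(2.7), np.float64(5.8), np.float64(23.5), 0, np.float64(0.0002), 0, 0], [np.float64(2.7), np.float64(5.8), np.float64(23.5), 0, np.float64(0.0002), 0, 0], [np.float64(2.7), np.float64(5.8), np.float64(23.5), 0, np.float64(0.0002), 0, 0]]
tilt [ 6.e-04 -1.e-04 -1.e+00] yaw -0.092 pos [ 0.5576 -0.0449  0.2232] gap 0.008 F [-0.4  0.2  0. ] t 12.65
```

View pics/a3c.png

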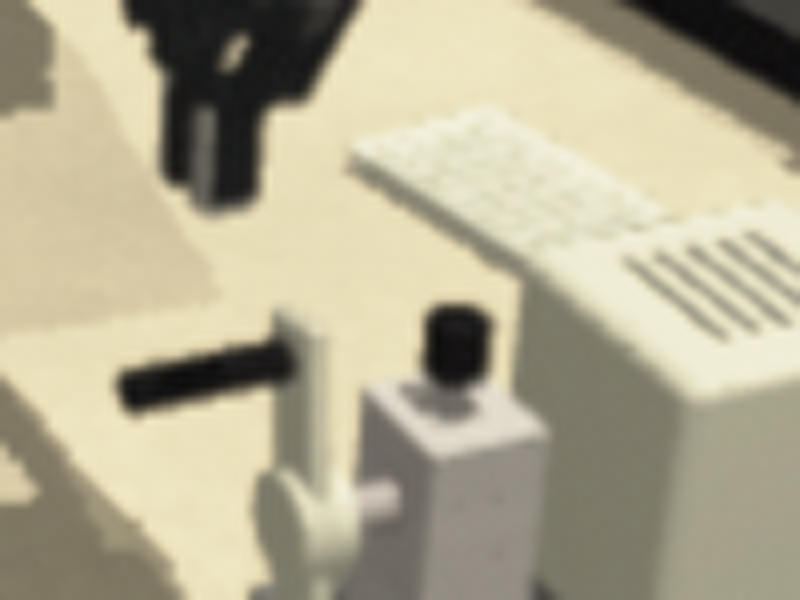

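{"api": "move_arm", "payload": {
  "steps": [
    [2.8,5.8,23.5,0,0,0,0],
    [2.8,5.8,23.5,0,0,0,0],
    [2.8,5.8,23.5,0,0,0,0],
    [2.7,5.8,23.2,0,0,0,0],
    [0,15,0,0,0,0,0],
    [0,15,0,0,0,0,0],
    [0,0,0,0,0,0,0]
  ]
}}

```text
time_s: 13.52
eef_pos: [0.5764, 0.0466, 0.1682]
orientation: [[0.996, -0.003, 0.093], [-0.093, -0.0, 0.996], [-0.003, -1.0, -0.0]]
force: [0.7, 0.3, 0.0]
finger_gap: -0.0
```

```bash
python3 - <<'E'
from h import *
look('a4')
E
```

```text
rot frame 0.0 -1.2 169.2 F [-0.3  0.8  0.5] gap -0.0001 13.575 tilt [-1.7e-03 -1.0e-04 -1.0e+00]
```

View pics/a4c.png

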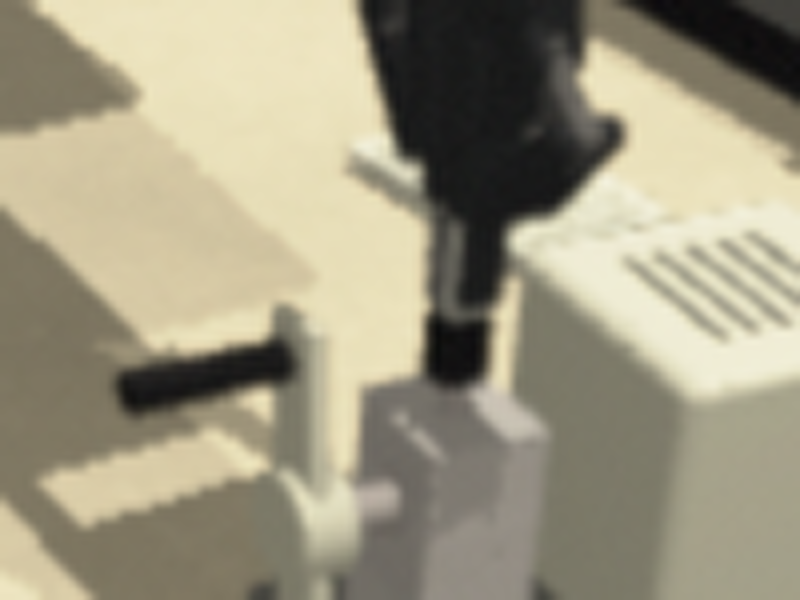

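Fingertips are just above the head. I push down in small steps.

{"api": "move_arm", "payload": {
  "steps": [
    [0.3,3,0.7,0,0,0,0],
    [0,3,0,0,0,0,0],
    [0,2,0,0,0,0,0],
    [0,2,0,0,0,0,0],
    [0,2,0,0,0,0,0]
  ]
}}

```text
time_s: 14.2
eef_pos: [0.5782, 0.048, 0.1586]
orientation: [[0.996, 0.002, 0.092], [-0.092, 0.0, 0.996], [0.002, -1.0, 0.0]]
force: [0.8, -0.7, 5.4]
finger_gap: -0.0001
```

{"api": "move_arm", "payload": {
  "steps": [
    [0,2,0,0,0,0,0],
    [0,2,0,0,0,0,0],
    [0,1.5,0,0,0,0,0],
    [0,0,0,0,0,0,0]
  ]
}}

```text
time_s: 14.7
eef_pos: [0.5779, 0.048, 0.1528]
orientation: [[0.996, 0.001, 0.092], [-0.092, 0.0, 0.996], [0.001, -1.0, 0.0]]
force: [0.9, 0.5, 3.4]
finger_gap: 0.0002
```

{"api": "move_arm", "payload": {
  "steps": [
    [0,1.5,0,0,0,0,0],
    [0,1.5,0,0,0,0,0],
    [0,0,0,0,0,0,0]
  ]
}}

```text
time_s: 15.08
eef_pos: [0.5783, 0.0482, 0.151]
orientation: [[0.996, 0.002, 0.092], [-0.092, 0.0, 0.996], [0.002, -1.0, 0.0]]
force: [-3.7, 0.5, 15.5]
finger_gap: 0.0002
```

{"api": "move_arm", "payload": {
  "steps": [
    [0,1,0,0,0,0,0],
    [0,0,0,0,0,0,0]
  ]
}}

```text
time_s: 15.32
eef_pos: [0.5784, 0.0481, 0.1509]
orientation: [[0.996, 0.002, 0.092], [-0.092, 0.0, 0.996], [0.002, -1.0, 0.0]]
force: [-5.4, 0.9, 24.0]
finger_gap: -0.0001
```

{"api": "move_arm", "payload": {
  "steps": [
    [0,-10,0,0,0,0,0],
    [0,-40,0,0,0,0,0],
    [0,-50,0,0,0,0,0],
    [-40,-10,0,0,0,0,0],
    [-50,0,0,0,0,0,0],
    [-50,0,0,0,0,0,0],
    [-40,0,0,0,0,0,0],
    [0,0,0,0,0,0,0]
  ]
}}

```text
time_s: 16.32
eef_pos: [0.3964, 0.0647, 0.2586]
orientation: [[0.996, -0.001, 0.091], [-0.091, -0.0, 0.996], [-0.001, -1.0, -0.0]]
force: [0.9, -0.1, 0.5]
finger_gap: -0.0001
```

```bash
python3 - <<'E'
from h import *
look('a5'); T=snap('top','t9')
S=pickle.load(open('st.pkl','rb'))[0]
q=lambda X:(proj(S,X)[0]-[255,140]+.5)*8-.5
print('exp head top/bottom axis if home',q([.577,.0478,.134]),q([.577,.0478,.112]))
cv2.imwrite('pics/t9c.png',cv2.resize(T['image'][145:215,180:270,::-1],None,fx=8,fy=8,interpolation=cv2.INTER_CUBIC))
E
```

```text
rot frame -179.8 0.1 258.9 F [-0.2  0.4 -0.2] gap 0.0001 16.375 tilt [ 5.e-04  0.e+00 -1.e+00]
exp head top/bottom axis if home [460.5981471  353.77115221] [454.99864942 410.48533664]
```

View pics/a5c.png

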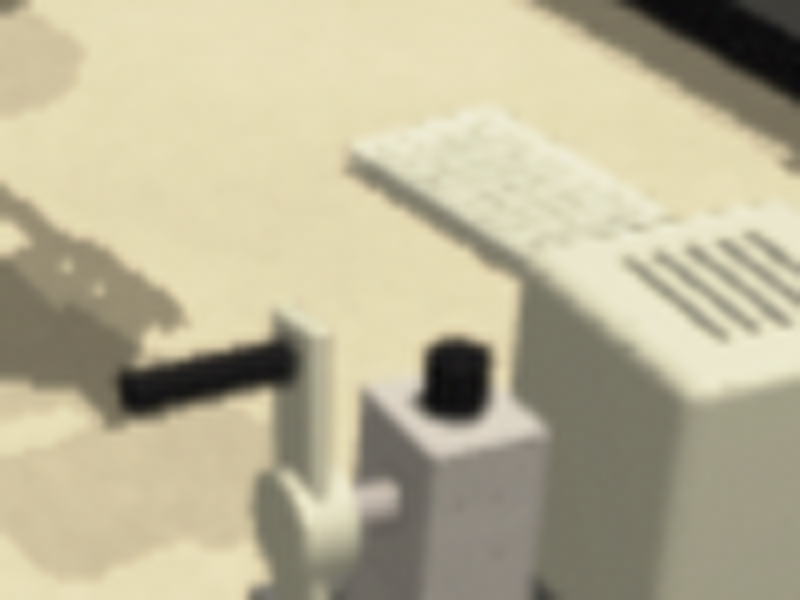

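View pics/t9c.png

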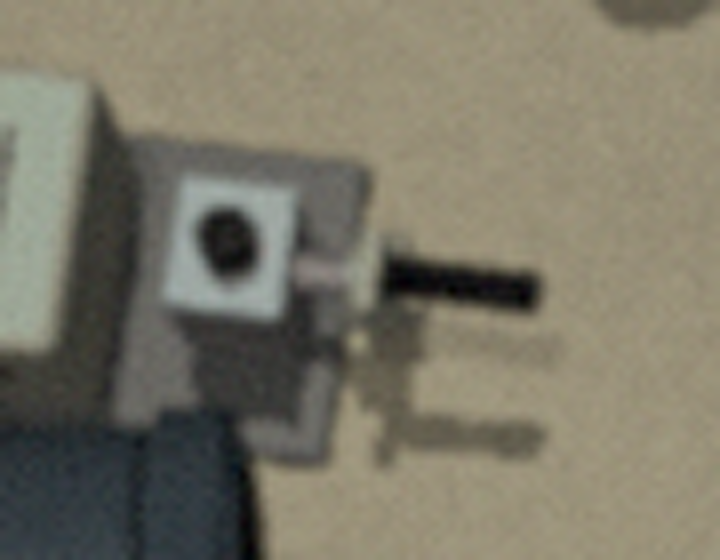

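View pics/a5.png

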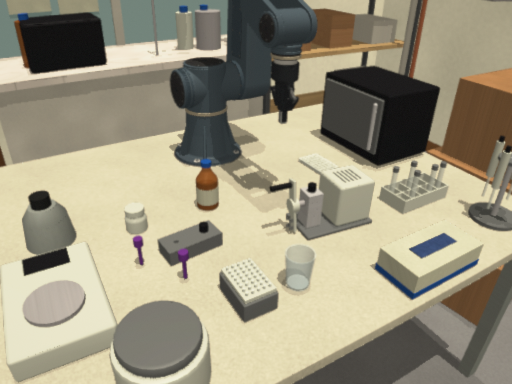

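The pin's head sits on the block (head from about (458,340) to (458,418) in the crop, its axis as predicted for home). Everything else is in place, so I hand in.

```bash
python3 -c "
from cell import r
print(r.close_job())"
```

```text
the job is handed in; nothing more can be done
None
```

The rotator is locked: the long pin stands through the block and shaft with its head on the block. I handed the job in at about 16.4 s of robot time.

- **Steps:** I lifted the long pin from the stand by its head and stood it in the guide hole. I then turned the rotor by its handle until the pin dropped, with the handle about 0.2 rad towards -x. Finally I released the handle and pushed the pin home with the closed fingertips.
- **Push:** It took about 5 N to get past the spring ball. The pin then stopped firmly, reaching 24 N, with the fingertips at 134 mm, which is the head's height when fully home.
- **Last pictures:** The head sits on the block, upright and centred on the hole, and the arm is well clear. The short pin, bottle, well plate and beaker look unmoved, judged by eye only.

None of the checks failed. The two cameras placed the guide hole about 1 mm apart, which made no difference.

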